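# Bring the solder round on the parts carousel

## Task

Turn the parts carousel by its bar handle until the pocket with the reel of solder faces the open front of its stand, and let it stand there. Then lift the reel straight out of that pocket through the open front, up clear of the roof, and set it down gently, lying flat, inside the shallow steel tray; let go of it.

Things in the scene. Friction and masses are not known exactly. Their poses are not given: they have to be found in the camera images.
- solder_reel: Reel of solder, yellow flanges with grey wire between: 62 mm diameter, 30 mm high, 0.2 kg, lying flat on the carousel in one of its 3 pockets (floor 24 mm above bench); at the start 35 to 85 degrees to one side of the front. Round: take it at any yaw. Origin: centre of underside, z along its axis. The other pockets hold a black suction cup and a syringe.
- carousel_stand: Fixed stand, 210 mm square. Origin on the turning axis at bench height, z up; open front towards its -x. Four posts carry a clear roof, top 74 mm above bench (post caps 77), over two side strips (|y| 78 to 105 mm) and the rear (x over 50 mm); open between. A reel can be lifted out only near the -x axis, 82 mm from the turning axis; close the fingers along y there.
- handle (a point): Black bar handle on the carousel's axis; it turns with it. 50 mm long (x), 14 thick (y), from 80 to 108 mm above bench; the point, 100 mm up, is where to grip. The round grey carousel (236 mm, 8 mm rim) turns both ways with light friction (0.06 N m) and stays where left. Dividers 18 mm high at 180, 60, -60 degrees; reel in the pocket at 120 or -120, 82 mm from the axis.
- tray: Shallow square steel tray, fixed on the bench, empty: 130 x 130 mm outside, walls 3 mm thick and 14 mm high, floor 3 mm above the bench. Origin: centre of its underside; x and y along its sides.

How it is judged:
On the way, in this order (a step that is already met when the one before it is completed fails the run):
1. the reel, still lying in its pocket on the carousel, stands at the open front: within 20 mm of the stand's front axis (y of solder_reel in the frame of carousel_stand between -0.02 and 0.02 m and x of solder_reel in the frame of carousel_stand below -0.04 m and height (world z) of solder_reel below 0.035 m and horizontal distance between solder_reel and handle below 0.1 m and linear speed of solder_reel below 0.02 m/s), for 0.3 s.
2. the reel is lifted out through the open front, its underside above the roof (y of solder_reel in the frame of carousel_stand between -0.06 and 0.06 m and x of solder_reel in the frame of carousel_stand below -0.03 m and height (world z) of solder_reel above 0.085 m).
At the end, for the whole second after the job is handed in: The reel of solder lies at rest on the tray's floor inside its walls (centre within 34 mm of the tray's centre along each side), upright way (axis within 10 degrees of vertical), let go (x of solder_reel in the frame of tray between -0.034 and 0.034 m and y of solder_reel in the frame of tray between -0.034 and 0.034 m and z of solder_reel in the frame of tray below 0.01 m and angle between solder_reel's own z axis and vertical below 0.17 rad and linear speed of solder_reel below 0.02 m/s); the robot touches nothing.
It fails at once if the reel is dropped or slammed into the tray (faster than 0.6 m/s within 60 mm above it) (horizontal distance between solder_reel and tray below 0.07 m and height (world z) of solder_reel below 0.06 m and linear speed of solder_reel above 0.6 m/s).
It also fails if it takes over 51 s, if anything falls off the work surface, if the arm or the gripper's body presses on something with over 40 N, if the wrist force passes 120 N, or if a joint passes its speed limit or range.

## Robot

A 6-joint arm with a two-finger parallel gripper is mounted at the origin on a cart in front of the work surface, level with it; the furniture and walls round the work are solid. World frame = base frame: x ahead of the robot, y to its left, z up, the work surface at z = 0. Lengths are in m, angles in rad, forces in N, time in s.
With the tool pointing down it reaches from about 0.35 to 0.975 m from the base axis. Payload 4.9 kg.
Tool frame: the origin (TCP) lies midway between the tips of the shut fingers; the grasp point (between the pads) lies manip.tcp_to_grasp behind it (manip.tcp_to_grasp is the distance from the TCP to the grasp point, in m); z points along the fingers, y is the line along which they close (so a half turn about z gives the same grasp; the last joint's range is limited). The gripper opens to 85 mm and grips with 20 to 120 N. Pads are 22 mm wide; open, the fingers measure 114 mm over their backs; the gripper's body (76 mm by 85 mm) begins 54 mm behind the grasp point. The pads swing forward as they close: fully open they stand 13 mm farther back than shut.
Start: joints at [-1.464, 0.053, 1.613, -0, 1.476, -0.119], TCP at [0.14, -0.609, 0.231] pointing down, gripper open.
Joint ranges: [-3.01, 3.01], [-1.01, 2.22], [0.06, 2.58], [-1.02, 4.17], [0.09, 2.62], [-3.14, 3.14]. Speed limits (rad/s): [2.57, 2.57, 3.14, 3.14, 3.14, 3.14].

## Interface

Orientations are given as a unit quaternion [w, x, y, z].
In Python, from plant import manip, grab_frame, calibration, job_done gives the robot as it stands.
- The arm moves only by the tool send_rows, never from a script. Its argument "rows" is a list of rows, each an object of numbers: "x", "y", "z": the shift along the tool's x, y, z normalised to -1 to 1, where 1 is 15 cm; "wx", "wy", "wz": the turn, a rotation vector about the tool's x, y, z normalised to -1 to 1, where 1 is pi/4 rad; "hand": the opening, from -1 (shut) to 1 (fully open). In form: [{"x": .., "y": .., "z": .., "wx": .., "wy": .., "wz": .., "hand": ..}, ...]. A call has exactly 10 rows; each row shifts and turns the commanded pose from where the row before left it, along the tool's axes as they then stand; what a row does not reach is not made up. A row lasts 1/12 s, in which the tool goes at most 41.7 mm and 7.16 degrees, less where a joint would pass 70% of its speed; a pose out of reach is approached as far as the arm can. A call with a number of a shift or a turn outside -1 to 1 is refused whole. A call with a gripper value outside its range is refused whole. The fingers move at their own pace and stop on an object; the grip force is fixed at half the most. Time passes only in rows, so rows that do not move let the fingers close, or fill a call up. It gives the time, the measured TCP pose, the force, the opening and the grip force at its end, in the units of the state.
- manip.state(): the state, without advancing time (a new reading comes with each control period).
- grab_frame(name): name is "scene" or "side" or "wrist"; returns the picture (480x640x3 uint8, blue, green, red); there is no depth.
- calibration(name): a dict with "camera_matrix" (3x3 intrinsics, pixels), "R" (3x3) and "t" (3): a world point X has camera coordinates R X + t. Camera axes: x right, y down, z forward; pixel columns grow to the right and rows downward; lengths in m; the calibration is good to about 2 mm. The wrist camera is an equidistant fisheye: a pixel r from the principal point sees the ray r / f radians off the axis. A picture is of the moment at which its call begins: read the wrist's pose just before it. calibration takes no time and is no camera call; for the wrist camera it gives the pose at the moment of the call.
- job_done(): hands the job in; it is judged then, once.
The state is a dict: "time": time; "joint_pos": joint angles; "joint_vel": joint speeds; "joint_efforts": joint torques, N m; "tool_pos": TCP position; "tool_rot": TCP orientation; "contact_force": force on the tool from outside, world axes, zero at the start; "ft_torque": the same for the moment, N m; "gripper_width": opening from 0.0 (shut) to 1.0 (fully open); "grasp_force": force on a finger pad.
Only numpy, scipy, OpenCV 4.12 (cv2) and the standard library are available. Lean on these libraries where they do the work, as an engineer would, in place of code of your own. Each camera call takes 0.05 s, during which the arm holds its last target. There are 200 camera calls.

## Working session

There is one attempt and no reset: what is moved stays moved. The work goes in short steps, Python scripts to look and compute and a tool call to move; the robot and the scene stay as the last step left them, time stands still between calls to the robot, and variables do not carry over. Pictures are saved under pics/ and viewed, at most 11 in all, crops included, and the job is handed in when it is done.

Besides the shell and the picture viewer there is one more tool, called after ">>>" as name([rows], argument=value, ...), one row to a line, values as JSON. send_rows: Moves the arm, as the interface text tells. Scaled input: -1 to 1 covers 15 cm each way for a shift and pi/4 rad each way for a turn. Its arguments: {"type":"object","properties":{"rows":{"type":"array","items":{"type":"object","properties":{"x":{"type":"number","minimum":-1,"maximum":1},"y":{"type":"number","minimum":-1,"maximum":1},"z":{"type":"number","minimum":-1,"maximum":1},"wx":{"type":"number","minimum":-1,"maximum":1},"wy":{"type":"number","minimum":-1,"maximum":1},"wz":{"type":"number","minimum":-1,"maximum":1},"hand":{"type":"number"}}}}},"required":["rows"]}

```bash
mkdir -p pics; python3 - <<'E'
from plant import manip, grab_frame, calibration
import cv2, numpy as np
s=manip.state(); print(s['time'],s['tool_pos'],s['tool_rot'],s['gripper_width'],manip.tcp_to_grasp)
for n in ['scene','side']:
    cv2.imwrite(f'pics/{n}0.png',grab_frame(n)); c=calibration(n); print(n,np.round(c['camera_matrix'],1).tolist(),np.round(c['R'],4).tolist(),np.round(c['t'],4).tolist())
E
```

```text
0.0 [ 0.13987086 -0.60849586  0.23001875] [-1.04981997e-03  9.93631380e-01  1.12674662e-01  7.11464053e-06] 0.9994964809346533 0.0187
scene [[525.7, 0.0, 317.1], [0.0, 525.7, 238.9], [0.0, 0.0, 1.0]] [[-0.8973, -0.4413, -0.0113], [-0.2893, 0.607, -0.7402], [0.3335, -0.6609, -0.6723]] [0.4022, 0.205, 0.9596]
side [[565.2, 0.0, 322.0], [0.0, 565.2, 239.9], [0.0, 0.0, 1.0]] [[-0.9376, -0.3474, -0.0118], [-0.1646, 0.4735, -0.8652], [0.3062, -0.8093, -0.5012]] [0.4338, 0.1663, 1.0855]
```

View pics/scene0.png

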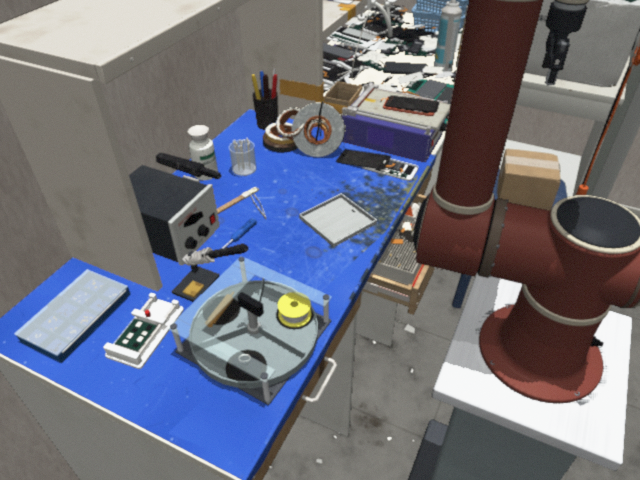

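View pics/side0.png

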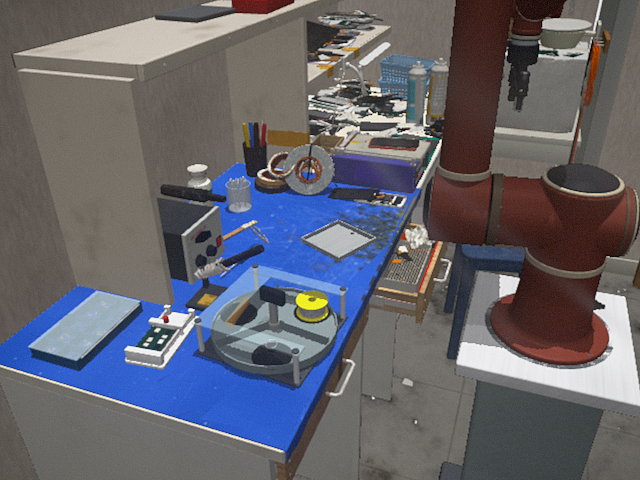

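The scene view shows the carousel near (255,330), the reel at (295,310) and the tray at (340,218). The side view has the reel at (312,306) and the tray at (340,238). I'll zoom in to pick exact points.

```bash
python3 - <<'E'
import cv2, numpy as np
a=cv2.imread('pics/scene0.png')[250:410,160:345]; b=cv2.imread('pics/side0.png')[255:395,185:365]
cv2.imwrite('pics/c1.png',cv2.resize(a,(740,600) if False else None,fx=3.7,fy=3.7,interpolation=cv2.INTER_CUBIC))
cv2.imwrite('pics/c2.png',cv2.resize(b,None,fx=4,fy=4,interpolation=cv2.INTER_CUBIC))
E
```

```text
(no output)
```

View pics/c1.png

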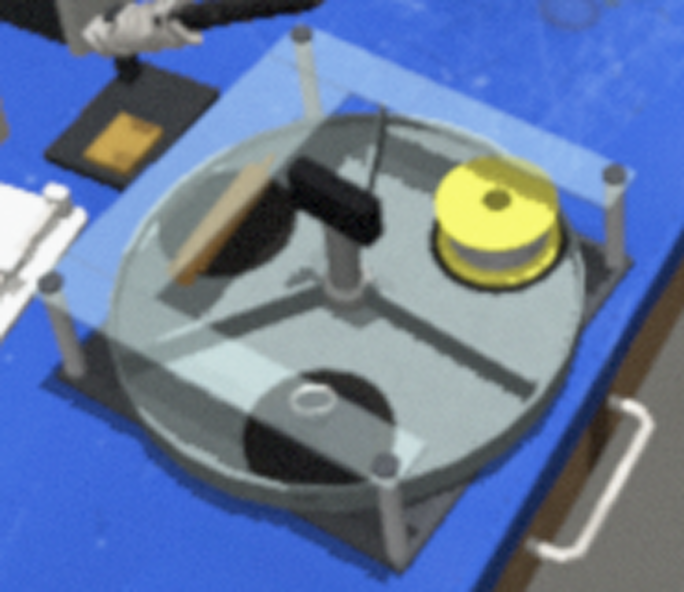

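View pics/c2.png

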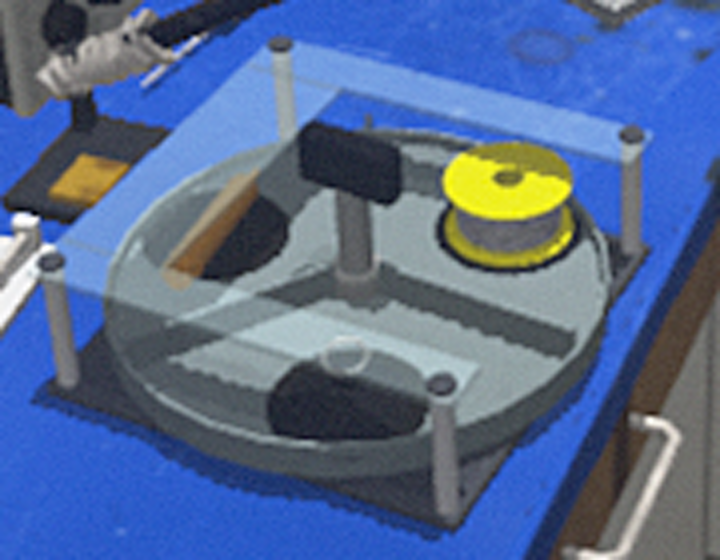

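Both crops clearly show the four post caps, the handle bar, the reel's top hole and the dividers. The scene crop has the caps at (302,33), (615,174), (386,465) and (50,283), and the reel hole at (497,200). The side crop has the caps at (281,43), (630,132), (443,384) and (50,262), and the hole at (510,177).

```bash
cat > h.py <<'E'
import cv2, numpy as np
from plant import manip, grab_frame, calibration
def ray(n,uv,z):
    "world points on plane z seen at pixels uv by camera n"
    c=calibration(n); K,R,t=[np.array(c[k],float) for k in('camera_matrix','R','t')]
    uv=np.atleast_2d(uv).astype(float); d=np.c_[uv,np.ones(len(uv))]@np.linalg.inv(K).T@R
    o=-R.T@t.ravel(); return o+d*((z-o[2])/d[:,2])[:,None]
E
python3 - <<'E'
from h import *
np.set_printoptions(precision=4,suppress=True)
D={'scene':(3.7,(160,250),[(302,33),(615,174),(386,465),(50,283)],[(497,200)],[(370,288),(530,385)],[(308,160),(372,210)],(slice(185,255),slice(290,385))),
'side':(4,(185,255),[(281,43),(630,132),(443,384),(50,262)],[(510,177)],[(378,268),(572,336)],[(312,125),(396,152)],(slice(212,265),slice(292,385)))}
for n,(s,o,caps,reel,div,bar,roi) in D.items():
    f=lambda p:(np.array(p)+.5)/s-.5+np.array(o)
    C=ray(n,f(caps),.077)[:,:2]; c=C.mean(0); fr=(C[1]+C[2])/2-(C[0]+C[3])/2; yaw=np.arctan2(-fr[1],-fr[0])
    print(n,'caps',C.tolist(),'centre',c,'stand yaw deg',np.degrees(yaw),'sides',[np.linalg.norm(C[i]-C[i-1]) for i in range(4)])
    r=ray(n,f(reel),.054)[0,:2]-c; a=np.degrees(np.arctan2(r[1],r[0])-yaw)
    print(' reel',r+c,'rad',np.linalg.norm(r),'angle in stand',a)
    d=ray(n,f(div),.042)[:,:2]; d=d[1]-d[0]; print(' divider ang',np.degrees(np.arctan2(d[1],d[0])-yaw))
    b=ray(n,f(bar),.108)[:,:2]; print(' bar',b.mean(0),np.linalg.norm(b[1]-b[0]),np.degrees(np.arctan2(*(b[1]-b[0])[::-1])-yaw))
    im=cv2.imread(f'pics/{n}0.png')[roi]; hsv=cv2.cvtColor(im,cv2.COLOR_BGR2HSV); m=((hsv[...,1]<70)&(hsv[...,2]>110)).astype(np.uint8)
    m=cv2.morphologyEx(m,cv2.MORPH_CLOSE,np.ones((5,5)))
    k=max(cv2.findContours(m,0,1)[0],key=cv2.contourArea); P=ray(n,k[:,0]+[roi[1].start,roi[0].start],.014)[:,:2]
    q=cv2.minAreaRect((P*1000).astype(np.float32)); print(' tray',q)
E
```

```text
scene caps [[0.5690501515780869, 0.09137533718450608], [0.3756646007721537, 0.10925776219248218], [0.39307527836083966, 0.3023075411774335], [0.5859105616443614, 0.28548139730682925]] centre [0.4809 0.1971] stand yaw deg -5.13521436183011 sides [np.float64(0.19483694722463157), np.float64(0.19421058772548955), np.float64(0.19383330173176055), np.float64(0.19356798701384056)]
 reel [0.4305 0.1323] rad 0.0821287415890678 angle in stand -122.73567531373851
 divider ang 175.41440128242917
 bar [0.478  0.1961] 0.04563503233497285 167.81675206773608
 tray ((457.5013732910156, -177.8857421875), (167.58782958984375, 173.28750610351562), 65.23162078857422)
side caps [[0.5707263271661668, 0.09660619698423811], [0.37933297429334434, 0.1123988228459708], [0.3942143271483424, 0.30673989975184535], [0.5875487884087219, 0.2907968328759951]] centre [0.483  0.2016] stand yaw deg -4.715577502055629 sides [np.float64(0.19491792701109412), np.float64(0.19204380374151464), np.float64(0.19491000188735827), np.float64(0.19399070929363865)]
 reel [0.4319 0.1356] rad 0.08346544025949415 angle in stand -123.02949634128504
 divider ang 176.06696768103194
 bar [0.4809 0.2005] 0.04498993279937017 176.2044255432257
 tray ((476.90374755859375, -176.55868530273438), (156.46298217773438, 145.95526123046875), 66.49690246582031)
```

>>> send_rows([
  {"x": 0.212, "y": -0.156, "hand": 1},
  {"x": 0.212, "y": -0.156, "hand": 1},
  {"x": 0.212, "y": -0.156, "hand": 1},
  {"x": 0.212, "y": -0.156, "hand": 1},
  {"x": 0.212, "y": -0.156, "hand": 1},
  {"x": 0.212, "y": -0.156, "hand": 1},
  {"x": 0.212, "y": -0.156, "hand": 1},
  {"x": 0.212, "y": -0.156, "hand": 1},
  {"x": 0.212, "y": -0.156, "hand": 1},
  {"x": 0.212, "y": -0.156, "hand": 1},
])

```text
invalid input at $.rows[0]: expected keys x, y, z, wx, wy, wz, hand
```

>>> send_rows([
  {"x": 0.212, "y": -0.156, "hand": 1},
  {"x": 0.212, "y": -0.156, "hand": 1},
  {"x": 0.073, "y": -0.239, "hand": 1},
  {"x": 0.073, "y": -0.239, "hand": 1},
  {"x": 0.073, "y": -0.239, "hand": 1},
  {"x": 0.073, "y": -0.239, "hand": 1},
  {"x": 0.073, "y": -0.239, "hand": 1},
  {"x": 0.073, "y": -0.239, "hand": 1},
  {"x": 0.073, "y": -0.239, "hand": 1},
  {"x": 0.073, "y": -0.239, "hand": 1},
])

```text
invalid input at $.rows[0]: expected keys x, y, z, wx, wy, wz, hand
```

>>> send_rows([
  {"x": 0.073, "y": -0.239, "hand": 1},
  {"x": 0.073, "y": -0.239, "hand": 1},
  {"x": 0.073, "y": -0.239, "hand": 1},
  {"x": 0.073, "y": -0.239, "hand": 1},
  {"wz": 0.155, "hand": 1},
  {"wz": 0.155, "hand": 1},
  {"wz": 0.155, "hand": 1},
  {"hand": 1},
  {"hand": 1},
  {"hand": 1},
])

```text
invalid input at $.rows[0]: expected keys x, y, z, wx, wy, wz, hand
```

```bash
cat >> h.py <<'E'
def say():
    s=manip.state(); w,x,y,z=s['tool_rot']; psi=2*np.arctan2(y,x)
    print('t %.2f'%s['time'],'pos',np.round(s['tool_pos'],4),'yaw %.1f'%((np.degrees(psi)+180)%360-180),'tilt',np.round([w,z],3),'F',np.round(s['contact_force'],1),'T',np.round(s['ft_torque'],2),'w %.3f g %.1f'%(s['gripper_width'],s['grasp_force'])); return s,psi
def go(target):
    "shift to target in tool x,y,z units (1 = 15 cm)"
    s,psi=say(); d=np.array(target)-s['tool_pos']; c,n=np.cos(psi),np.sin(psi)
    print('units',np.round(np.array([d[0]*c+d[1]*n,d[0]*n-d[1]*c,-d[2]])/.15,3),'len',round(float(np.linalg.norm(d)),3))
E
python3 - <<'E'
from h import *
go([.482,.1994,.2])
cv2.imwrite('pics/w1.png',grab_frame('wrist')); c=calibration('wrist'); print({k:np.round(v,4).tolist() if not isinstance(v,str) else v for k,v in c.items()})
a=cv2.imread('pics/scene0.png')[180:260,285:395]; b=cv2.imread('pics/side0.png')[205:275,285:395]
f=lambda i:cv2.resize(i,None,fx=4,fy=4,interpolation=cv2.INTER_CUBIC)
cv2.imwrite('pics/tray.png',np.vstack([f(a),f(b)])[:600])
E
```

```text
t 0.10 pos [ 0.1399 -0.6086  0.2302] yaw 12.9 tilt [-0.001  0.   ] F [-0.7  0.3 -0.1] T [ 0.06  0.   -0.  ] w 0.998 g 0.0
units [ 3.429 -4.739  0.201] len 0.878
{'camera_matrix': [[371.6483, 0.0, 315.0168], [0.0, 371.6483, 242.027], [0.0, 0.0, 1.0]], 'R': [[0.2238, -0.9746, -0.0013], [-0.9352, -0.2151, 0.2814], [-0.2745, -0.0617, -0.9596]], 't': [-0.6252, -0.0361, 0.3796]}
```

View pics/w1.png

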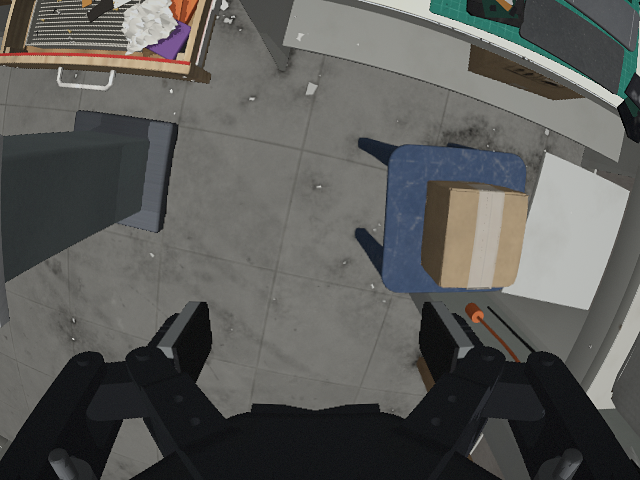

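View pics/tray.png

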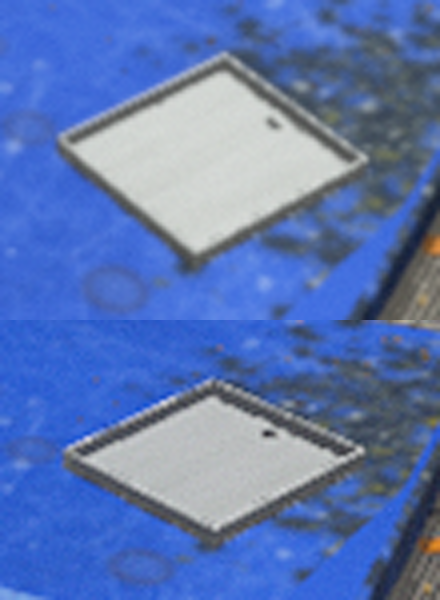

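The wrist picture only shows the floor because the move was refused: every row needs all its keys. The tray crop gives rim corners at (225,54), (367,158), (195,258), (58,138) in the scene part and (213,380), (363,452), (214,532), (65,455) in the side part.

>>> send_rows([
  {"x": 0.212, "y": -0.156, "z": 0, "wx": 0, "wy": 0, "wz": 0, "hand": 1},
  {"x": 0.212, "y": -0.156, "z": 0, "wx": 0, "wy": 0, "wz": 0, "hand": 1},
  {"x": 0.212, "y": -0.156, "z": 0, "wx": 0, "wy": 0, "wz": 0, "hand": 1},
  {"x": 0.212, "y": -0.156, "z": 0, "wx": 0, "wy": 0, "wz": 0, "hand": 1},
  {"x": 0.212, "y": -0.156, "z": 0, "wx": 0, "wy": 0, "wz": 0, "hand": 1},
  {"x": 0.212, "y": -0.156, "z": 0, "wx": 0, "wy": 0, "wz": 0, "hand": 1},
  {"x": 0.212, "y": -0.156, "z": 0, "wx": 0, "wy": 0, "wz": 0, "hand": 1},
  {"x": 0.212, "y": -0.156, "z": 0, "wx": 0, "wy": 0, "wz": 0, "hand": 1},
  {"x": 0.212, "y": -0.156, "z": 0, "wx": 0, "wy": 0, "wz": 0, "hand": 1},
  {"x": 0.212, "y": -0.156, "z": 0, "wx": 0, "wy": 0, "wz": 0, "hand": 1},
])

```text
time: 0.98
tool_pos: [0.3982, -0.3081, 0.2311]
tool_rot: [0.0, 0.994, 0.113, 0.0]
contact_force: [0.0, -0.8, 0.4]
gripper_width: 0.999
grasp_force: 0.0
```

```bash
python3 - <<'E'
from h import *
go([.482,.1994,.2])
for n,o,P in [('scene',(285,180),[(225,54),(367,158),(195,258),(58,138)]),('side',(285,205),[(213,60),(363,132),(214,212),(65,135)])]:
    Q=ray(n,(np.array(P)+.5)/4-.5+o,.014)[:,:2]; e=Q[1]-Q[0]
    print(n,Q.round(3).tolist(),Q.mean(0).round(4),[round(float(np.linalg.norm(Q[i]-Q[i-1])),3) for i in range(4)],np.degrees(np.arctan2(*e[::-1])))
E
```

```text
t 0.98 pos [ 0.3982 -0.3081  0.2311] yaw 12.9 tilt [0. 0.] F [ 0.  -0.8  0.4] T [-0.03 -0.06 -0.02] w 0.999 g 0.0
units [ 1.301 -3.172  0.208] len 0.515
scene [[0.512, -0.262], [0.397, -0.207], [0.451, -0.087], [0.567, -0.146]] [ 0.4815 -0.1755] [0.129, 0.128, 0.132, 0.131] 154.38397453181878
side [[0.514, -0.256], [0.399, -0.199], [0.454, -0.083], [0.567, -0.136]] [ 0.4837 -0.1685] [0.131, 0.129, 0.128, 0.125] 153.40679705581346
```

>>> send_rows([
  {"x": 0.1, "y": -0.244, "z": 0.016, "wx": 0, "wy": 0, "wz": 0, "hand": 1},
  {"x": 0.1, "y": -0.244, "z": 0.016, "wx": 0, "wy": 0, "wz": 0, "hand": 1},
  {"x": 0.1, "y": -0.244, "z": 0.016, "wx": 0, "wy": 0, "wz": 0, "hand": 1},
  {"x": 0.1, "y": -0.244, "z": 0.016, "wx": 0, "wy": 0, "wz": 0, "hand": 1},
  {"x": 0.1, "y": -0.244, "z": 0.016, "wx": 0, "wy": 0, "wz": 0, "hand": 1},
  {"x": 0.1, "y": -0.244, "z": 0.016, "wx": 0, "wy": 0, "wz": 0, "hand": 1},
  {"x": 0.1, "y": -0.244, "z": 0.016, "wx": 0, "wy": 0, "wz": 0, "hand": 1},
  {"x": 0.1, "y": -0.244, "z": 0.016, "wx": 0, "wy": 0, "wz": 0, "hand": 1},
  {"x": 0.1, "y": -0.244, "z": 0.016, "wx": 0, "wy": 0, "wz": 0, "hand": 1},
  {"x": 0.1, "y": -0.244, "z": 0.016, "wx": 0, "wy": 0, "wz": 0, "hand": 1},
])

```text
time: 1.82
tool_pos: [0.4614, 0.0825, 0.2071]
tool_rot: [0.0, 0.994, 0.113, 0.0]
contact_force: [0.2, -0.3, 0.7]
gripper_width: 1.0
grasp_force: 0.0
```

>>> send_rows([
  {"x": 0.1, "y": -0.244, "z": 0.016, "wx": 0, "wy": 0, "wz": 0, "hand": 1},
  {"x": 0.1, "y": -0.244, "z": 0.016, "wx": 0, "wy": 0, "wz": 0, "hand": 1},
  {"x": 0.1, "y": -0.244, "z": 0.016, "wx": 0, "wy": 0, "wz": 0, "hand": 1},
  {"x": 0, "y": 0, "z": 0, "wx": 0, "wy": 0, "wz": 0.155, "hand": 1},
  {"x": 0, "y": 0, "z": 0, "wx": 0, "wy": 0, "wz": 0.155, "hand": 1},
  {"x": 0, "y": 0, "z": 0, "wx": 0, "wy": 0, "wz": 0.155, "hand": 1},
  {"x": 0, "y": 0, "z": 0, "wx": 0, "wy": 0, "wz": 0, "hand": 1},
  {"x": 0, "y": 0, "z": 0, "wx": 0, "wy": 0, "wz": 0, "hand": 1},
  {"x": 0, "y": 0, "z": 0, "wx": 0, "wy": 0, "wz": 0, "hand": 1},
  {"x": 0, "y": 0, "z": 0, "wx": 0, "wy": 0, "wz": 0, "hand": 1},
])

```text
time: 2.65
tool_pos: [0.481, 0.1973, 0.2001]
tool_rot: [0.0, 0.998, -0.069, -0.0]
contact_force: [-0.7, -0.4, -0.6]
gripper_width: 1.002
grasp_force: 0.0
```

```bash
python3 - <<'E'
from h import *
go([.482,.1994,.2])
c=calibration('wrist'); cv2.imwrite('pics/w2.png',grab_frame('wrist')); print({k:np.round(v,4).tolist() for k,v in c.items()})
E
```

```text
t 2.65 pos [0.481  0.1973 0.2001] yaw -7.9 tilt [ 0. -0.] F [-0.7 -0.4 -0.6] T [0.09 0.01 0.01] w 1.002 g 0.0
units [ 0.005 -0.015  0.   ] len 0.002
{'camera_matrix': [[371.6483, 0.0, 315.0168], [0.0, 371.6483, 242.027], [0.0, 0.0, 1.0]], 'R': [[-0.1378, -0.9905, 0.0002], [-0.9504, 0.1323, 0.2815], [-0.2789, 0.0386, -0.9596]], 't': [0.2609, 0.4038, 0.4763]}
```

View pics/w2.png

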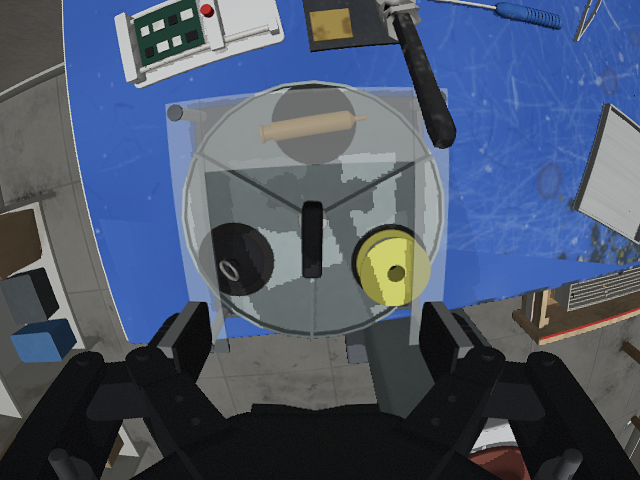

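The wrist view shows the whole carousel. The handle top runs from (312,203) to (313,276), the reel hole is at (397,273), and the iron's black handle is at (430,110), outside the stand.

```bash
cat >> h.py <<'E'
def wray(c,uv,z):
    "fisheye (equidistant) ray to plane z"
    K,R,t=[np.array(c[k],float) for k in('camera_matrix','R','t')]
    p=cv2.fisheye.undistortPoints(np.array(uv,float).reshape(-1,1,2),K,np.zeros(4))[:,0]
    d=np.c_[p,np.ones(len(p))]@R; o=-R.T@t.ravel(); return (o+d*((z-o[2])/d[:,2])[:,None])
E
python3 - <<'E'
from h import *
np.set_printoptions(precision=4,suppress=True)
c=calibration('wrist'); print('cam',-np.array(c['R']).T@np.array(c['t']).ravel())
im=cv2.imread('pics/w2.png'); g=im.max(2)
m=np.zeros(g.shape,np.uint8); m[195:285,295:330]=(g[195:285,295:330]<45); k=max(cv2.findContours(m,0,1)[0],key=cv2.contourArea); q=cv2.minAreaRect(k); print(q)
b=cv2.boxPoints(q); print(b.tolist()); P=wray(c,b,.108)[:,:2]; print(P.tolist(),P.mean(0),[np.linalg.norm(P[i]-P[i-1]) for i in range(4)],[np.degrees(np.arctan2(*(P[i]-P[i-1])[::-1])) for i in range(2)])
print('reel',wray(c,[(397,273)],.054))
E
```

```text
cam [0.5526 0.1866 0.3433]
((312.0, 239.0), (76.0, 20.0), 90.0)
[[302.0, 201.0], [322.0, 201.0], [322.0, 277.0], [302.0, 277.0]]
[[0.512578499429162, 0.20055234934202873], [0.5107956385574542, 0.18783781557241258], [0.4590050909798523, 0.19479161231119413], [0.46088115900794135, 0.20828053492098308]] [0.4858 0.1979] [np.float64(0.05227178836590855), np.float64(0.012838923703588863), np.float64(0.05225529741061798), np.float64(0.013618761486232644)] [np.float64(-8.502131597488045), np.float64(-97.9821007091455)]
reel [[0.4318 0.1332 0.054 ]]
```

>>> send_rows([
  {"x": 0.015, "y": -0.01, "z": 0.195, "wx": 0, "wy": 0, "wz": 0, "hand": 1},
  {"x": 0, "y": 0, "z": 0.195, "wx": 0, "wy": 0, "wz": 0, "hand": 1},
  {"x": 0, "y": 0, "z": 0.195, "wx": 0, "wy": 0, "wz": 0, "hand": 1},
  {"x": 0, "y": 0, "z": 0.195, "wx": 0, "wy": 0, "wz": 0, "hand": 1},
  {"x": 0, "y": 0, "z": 0, "wx": 0, "wy": 0, "wz": 0, "hand": 1},
  {"x": 0, "y": 0, "z": 0, "wx": 0, "wy": 0, "wz": 0, "hand": -0.5},
  {"x": 0, "y": 0, "z": 0, "wx": 0, "wy": 0, "wz": 0, "hand": -0.5},
  {"x": 0, "y": 0, "z": 0, "wx": 0, "wy": 0, "wz": 0, "hand": -0.5},
  {"x": 0, "y": 0, "z": 0, "wx": 0, "wy": 0, "wz": 0, "hand": -0.5},
  {"x": 0, "y": 0, "z": 0, "wx": 0, "wy": 0, "wz": 0, "hand": -0.5},
])

```text
time: 3.53
tool_pos: [0.4847, 0.199, 0.0851]
tool_rot: [-0.001, 0.998, -0.07, 0.002]
contact_force: [-0.5, 1.1, 0.4]
gripper_width: 0.3
grasp_force: 0.0
```

>>> send_rows([
  {"x": 0, "y": 0, "z": 0, "wx": 0, "wy": 0, "wz": 0, "hand": -1},
  {"x": 0, "y": 0, "z": 0, "wx": 0, "wy": 0, "wz": 0, "hand": -1},
  {"x": 0, "y": 0, "z": 0, "wx": 0, "wy": 0, "wz": 0, "hand": -1},
  {"x": 0, "y": 0, "z": 0, "wx": 0, "wy": 0, "wz": 0, "hand": -1},
  {"x": 0, "y": 0, "z": 0, "wx": 0, "wy": 0, "wz": 0, "hand": -1},
  {"x": 0, "y": 0, "z": 0, "wx": 0, "wy": 0, "wz": 0, "hand": -1},
  {"x": 0, "y": 0, "z": 0, "wx": 0, "wy": 0, "wz": 0, "hand": -1},
  {"x": 0, "y": 0, "z": 0, "wx": 0, "wy": 0, "wz": 0, "hand": -1},
  {"x": 0, "y": 0, "z": 0, "wx": 0, "wy": 0, "wz": 0, "hand": -1},
  {"x": 0, "y": 0, "z": 0, "wx": 0, "wy": 0, "wz": 0, "hand": -1},
])

```text
time: 4.37
tool_pos: [0.4843, 0.1991, 0.0847]
tool_rot: [-0.0, 0.998, -0.07, 0.001]
contact_force: [-2.5, 0.5, 6.7]
gripper_width: 0.147
grasp_force: 61.1
```

```bash
python3 -c "
from h import *
say()"
```

```text
t 4.37 pos [0.4843 0.1991 0.0847] yaw -8.0 tilt [-0.     0.001] F [-2.5  0.5  6.7] T [0.15 0.22 0.02] w 0.147 g 61.1
```

>>> send_rows([
  {"x": 0, "y": 0, "z": 0, "wx": 0, "wy": 0, "wz": 0.03, "hand": -1},
  {"x": 0, "y": 0, "z": 0, "wx": 0, "wy": 0, "wz": 0.06, "hand": -1},
  {"x": 0, "y": 0, "z": 0, "wx": 0, "wy": 0, "wz": 0.08, "hand": -1},
  {"x": 0, "y": 0, "z": 0, "wx": 0, "wy": 0, "wz": 0.08, "hand": -1},
  {"x": 0, "y": 0, "z": 0, "wx": 0, "wy": 0, "wz": 0.08, "hand": -1},
  {"x": 0, "y": 0, "z": 0, "wx": 0, "wy": 0, "wz": 0.08, "hand": -1},
  {"x": 0, "y": 0, "z": 0, "wx": 0, "wy": 0, "wz": 0.08, "hand": -1},
  {"x": 0, "y": 0, "z": 0, "wx": 0, "wy": 0, "wz": 0.08, "hand": -1},
  {"x": 0, "y": 0, "z": 0, "wx": 0, "wy": 0, "wz": 0.06, "hand": -1},
  {"x": 0, "y": 0, "z": 0, "wx": 0, "wy": 0, "wz": 0.03, "hand": -1},
])

```text
time: 5.2
tool_pos: [0.4839, 0.1982, 0.0846]
tool_rot: [0.001, 0.946, -0.324, 0.0]
contact_force: [-4.1, -3.5, 8.5]
gripper_width: 0.154
grasp_force: 61.4
```

>>> send_rows([
  {"x": 0, "y": 0, "z": 0, "wx": 0, "wy": 0, "wz": 0.05, "hand": -1},
  {"x": 0, "y": 0, "z": 0, "wx": 0, "wy": 0, "wz": 0.08, "hand": -1},
  {"x": 0, "y": 0, "z": 0, "wx": 0, "wy": 0, "wz": 0.1, "hand": -1},
  {"x": 0, "y": 0, "z": 0, "wx": 0, "wy": 0, "wz": 0.1, "hand": -1},
  {"x": 0, "y": 0, "z": 0, "wx": 0, "wy": 0, "wz": 0.1, "hand": -1},
  {"x": 0, "y": 0, "z": 0, "wx": 0, "wy": 0, "wz": 0.08, "hand": -1},
  {"x": 0, "y": 0, "z": 0, "wx": 0, "wy": 0, "wz": 0.06, "hand": -1},
  {"x": 0, "y": 0, "z": 0, "wx": 0, "wy": 0, "wz": 0.03, "hand": -1},
  {"x": 0, "y": 0, "z": 0, "wx": 0, "wy": 0, "wz": 0, "hand": -1},
  {"x": 0, "y": 0, "z": 0, "wx": 0, "wy": 0, "wz": 0, "hand": -1},
])

```text
time: 6.03
tool_pos: [0.4832, 0.1976, 0.0846]
tool_rot: [0.002, 0.845, -0.535, 0.0]
contact_force: [-6.2, -5.3, 9.3]
gripper_width: 0.15
grasp_force: 61.8
```

```bash
python3 - <<'E'
from h import *
say()
for n in ['scene','side']:
    im=grab_frame(n); cv2.imwrite(f'pics/{n}1.png',im)
E
```

```text
t 6.03 pos [0.4832 0.1976 0.0846] yaw -64.7 tilt [0.002 0.   ] F [-6.2 -5.3  9.3] T [-0.77  0.9   0.02] w 0.150 g 61.8
```

>>> send_rows([
  {"x": 0, "y": 0, "z": 0, "wx": 0, "wy": 0, "wz": 0, "hand": 0.2},
  {"x": 0, "y": 0, "z": 0, "wx": 0, "wy": 0, "wz": 0, "hand": 0.6},
  {"x": 0, "y": 0, "z": 0, "wx": 0, "wy": 0, "wz": 0, "hand": 1},
  {"x": 0, "y": 0, "z": 0, "wx": 0, "wy": 0, "wz": 0, "hand": 1},
  {"x": 0, "y": 0, "z": 0, "wx": 0, "wy": 0, "wz": 0, "hand": 1},
  {"x": 0, "y": 0, "z": 0, "wx": 0, "wy": 0, "wz": 0, "hand": 1},
  {"x": 0, "y": 0, "z": -0.19, "wx": 0, "wy": 0, "wz": 0, "hand": 1},
  {"x": 0, "y": 0, "z": -0.19, "wx": 0, "wy": 0, "wz": 0, "hand": 1},
  {"x": 0, "y": 0, "z": -0.19, "wx": 0, "wy": 0, "wz": 0, "hand": 1},
  {"x": 0, "y": 0, "z": -0.19, "wx": 0, "wy": 0, "wz": 0, "hand": 1},
])

```text
time: 6.97
tool_pos: [0.4832, 0.1987, 0.1981]
tool_rot: [0.0, 0.845, -0.535, -0.0]
contact_force: [-0.1, 0.0, 0.9]
gripper_width: 1.0
grasp_force: 0.0
```

>>> send_rows([
  {"x": 0, "y": 0, "z": 0, "wx": 0, "wy": 0, "wz": -0.148, "hand": 1},
  {"x": 0, "y": 0, "z": 0, "wx": 0, "wy": 0, "wz": -0.148, "hand": 1},
  {"x": 0, "y": 0, "z": 0, "wx": 0, "wy": 0, "wz": -0.148, "hand": 1},
  {"x": 0, "y": 0, "z": 0, "wx": 0, "wy": 0, "wz": -0.148, "hand": 1},
  {"x": 0, "y": 0, "z": 0, "wx": 0, "wy": 0, "wz": -0.148, "hand": 1},
  {"x": 0, "y": 0, "z": 0, "wx": 0, "wy": 0, "wz": -0.148, "hand": 1},
  {"x": 0, "y": 0, "z": 0, "wx": 0, "wy": 0, "wz": -0.148, "hand": 1},
  {"x": 0, "y": 0, "z": 0, "wx": 0, "wy": 0, "wz": -0.148, "hand": 1},
  {"x": 0, "y": 0, "z": 0, "wx": 0, "wy": 0, "wz": -0.148, "hand": 1},
  {"x": 0, "y": 0, "z": 0, "wx": 0, "wy": 0, "wz": 0, "hand": 1},
])

```text
time: 7.8
tool_pos: [0.4834, 0.1987, 0.197]
tool_rot: [0.0, 0.999, -0.04, -0.0]
contact_force: [-0.8, -0.7, -0.4]
gripper_width: 1.004
grasp_force: 0.0
```

```bash
python3 - <<'E'
from h import *
go([.4018,.2055,.13])
c=calibration('wrist'); im=grab_frame('wrist'); cv2.imwrite('pics/w3.png',im)
def yel(im):
    h=cv2.cvtColor(im,cv2.COLOR_BGR2HSV); m=cv2.inRange(h,(22,120,90),(36,255,255)); n,l,s,ce=cv2.connectedComponentsWithStats(m); i=1+s[1:,4].argmax(); return s[i].tolist(),ce[i]
s,ce=yel(im); print('wrist',s,ce,wray(c,[ce],.054))
for n in ['scene','side']:
    im=grab_frame(n); cv2.imwrite(f'pics/{n}2.png',im); s,ce=yel(im); print(n,s,ce,ray(n,ce,.045))
E
```

```text
t 7.80 pos [0.4834 0.1987 0.197 ] yaw -4.6 tilt [ 0. -0.] F [-0.8 -0.7 -0.4] T [0.03 0.02 0.04] w 1.004 g 0.0
units [-0.546 -0.001  0.446] len 0.106
wrist [279, 276, 71, 74, 3936] [313.93800813 313.77794715] [[0.40754737 0.20499989 0.054     ]]
scene [274, 324, 35, 39, 959] [290.29405631 341.51929093] [[0.39921039 0.20551251 0.045     ]]
side [297, 315, 34, 34, 750] [313.09866667 329.18266667] [[0.40153087 0.20950581 0.045     ]]
```

View pics/w3.png

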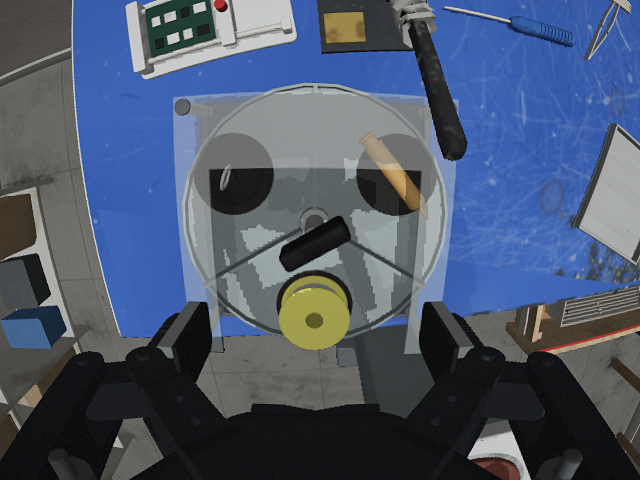

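The reel now stands at the open front (flange centre about (314,314), hole at (315,320)), centred between the posts. Next I'll move over it and go down.

>>> send_rows([
  {"x": -0.273, "y": 0, "z": 0, "wx": 0, "wy": 0, "wz": 0, "hand": 1},
  {"x": -0.273, "y": 0, "z": 0, "wx": 0, "wy": 0, "wz": 0, "hand": 1},
  {"x": 0, "y": 0, "z": 0.16, "wx": 0, "wy": 0, "wz": 0, "hand": 1},
  {"x": 0, "y": 0, "z": 0.16, "wx": 0, "wy": 0, "wz": 0, "hand": 1},
  {"x": 0, "y": 0, "z": 0.16, "wx": 0, "wy": 0, "wz": 0, "hand": 1},
  {"x": 0, "y": 0, "z": 0.16, "wx": 0, "wy": 0, "wz": 0, "hand": 1},
  {"x": 0, "y": 0, "z": 0.16, "wx": 0, "wy": 0, "wz": 0, "hand": 1},
  {"x": 0, "y": 0, "z": 0.16, "wx": 0, "wy": 0, "wz": 0, "hand": 1},
  {"x": 0, "y": 0, "z": 0.1, "wx": 0, "wy": 0, "wz": 0, "hand": 1},
  {"x": 0, "y": 0, "z": 0.09, "wx": 0, "wy": 0, "wz": 0, "hand": 1},
])

```text
time: 8.78
tool_pos: [0.4009, 0.2052, 0.0229]
tool_rot: [0.0, 0.999, -0.042, -0.001]
contact_force: [-0.1, -0.1, 0.5]
gripper_width: 0.998
grasp_force: 0.0
```

>>> send_rows([
  {"x": 0, "y": 0, "z": 0, "wx": 0, "wy": 0, "wz": 0, "hand": 0.7},
  {"x": 0, "y": 0, "z": 0, "wx": 0, "wy": 0, "wz": 0, "hand": 0.6},
  {"x": 0, "y": 0, "z": 0, "wx": 0, "wy": 0, "wz": 0, "hand": 0.5},
  {"x": 0, "y": 0, "z": 0, "wx": 0, "wy": 0, "wz": 0, "hand": 0.4},
  {"x": 0, "y": 0, "z": 0, "wx": 0, "wy": 0, "wz": 0, "hand": 0.2},
  {"x": 0, "y": 0, "z": 0, "wx": 0, "wy": 0, "wz": 0, "hand": -0.5},
  {"x": 0, "y": 0, "z": 0, "wx": 0, "wy": 0, "wz": 0, "hand": -1},
  {"x": 0, "y": 0, "z": 0, "wx": 0, "wy": 0, "wz": 0, "hand": -1},
  {"x": 0, "y": 0, "z": 0, "wx": 0, "wy": 0, "wz": 0, "hand": -1},
  {"x": 0, "y": 0, "z": 0, "wx": 0, "wy": 0, "wz": 0, "hand": -1},
])

```text
time: 9.62
tool_pos: [0.403, 0.206, 0.0264]
tool_rot: [-0.001, 0.999, -0.042, 0.001]
contact_force: [-2.6, 0.4, 6.1]
gripper_width: 0.697
grasp_force: 64.1
```

```bash
python3 - <<'E'
from h import *
say()
im=grab_frame('side'); cv2.imwrite('pics/s3.png',cv2.resize(im[200:400,200:440],None,fx=3,fy=3))
E
```

```text
t 9.62 pos [0.403  0.206  0.0264] yaw -4.8 tilt [-0.001  0.001] F [-2.6  0.4  6.1] T [-0.04  0.33 -0.04] w 0.697 g 64.1
```

View pics/s3.png

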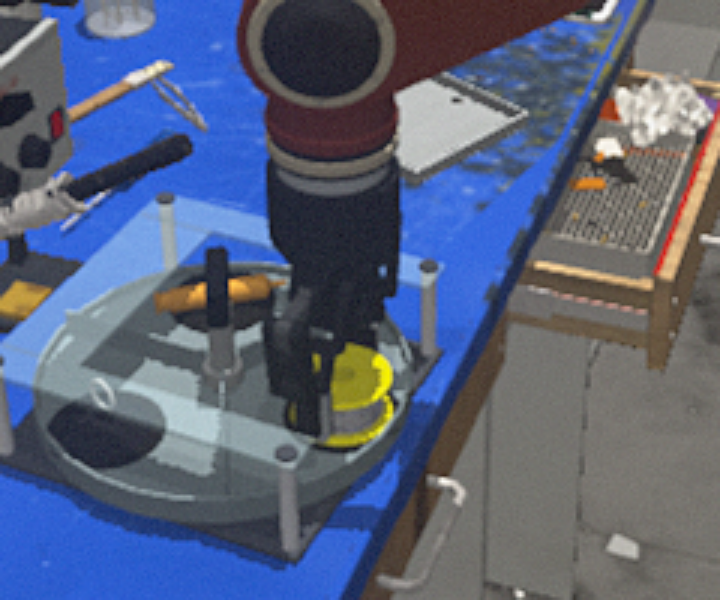

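The reel is gripped (yellow flanges between the fingers at (345,400)). Lifting it straight up.

>>> send_rows([
  {"x": 0, "y": 0, "z": -0.05, "wx": 0, "wy": 0, "wz": 0, "hand": -1},
  {"x": 0, "y": 0, "z": -0.1, "wx": 0, "wy": 0, "wz": 0, "hand": -1},
  {"x": 0, "y": 0, "z": -0.13, "wx": 0, "wy": 0, "wz": 0, "hand": -1},
  {"x": 0, "y": 0, "z": -0.13, "wx": 0, "wy": 0, "wz": 0, "hand": -1},
  {"x": 0, "y": 0, "z": -0.13, "wx": 0, "wy": 0, "wz": 0, "hand": -1},
  {"x": 0, "y": 0, "z": -0.13, "wx": 0, "wy": 0, "wz": 0, "hand": -1},
  {"x": 0, "y": 0, "z": -0.13, "wx": 0, "wy": 0, "wz": 0, "hand": -1},
  {"x": 0, "y": 0, "z": 0, "wx": 0, "wy": 0, "wz": 0, "hand": -1},
  {"x": 0, "y": 0, "z": 0, "wx": 0, "wy": 0, "wz": 0, "hand": -1},
  {"x": 0, "y": 0, "z": 0, "wx": 0, "wy": 0, "wz": 0, "hand": -1},
])

```text
time: 10.5
tool_pos: [0.4011, 0.2052, 0.1434]
tool_rot: [0.0, 0.999, -0.041, -0.001]
contact_force: [0.4, -0.1, -2.4]
gripper_width: 0.695
grasp_force: 66.0
```

```bash
python3 - <<'E'
from h import *
go([.4825,-.172,.144])
c=calibration('wrist'); im=grab_frame('wrist'); cv2.imwrite('pics/w4.png',im)
h=cv2.cvtColor(im,cv2.COLOR_BGR2HSV); m=cv2.inRange(h,(22,120,90),(36,255,255)); print(cv2.boundingRect(m))
E
```

```text
t 10.50 pos [0.4011 0.2052 0.1434] yaw -4.8 tilt [ 0.    -0.001] F [ 0.4 -0.1 -2.4] T [-0.02  0.02  0.02] w 0.695 g 66.0
units [ 0.749  2.461 -0.004] len 0.386
(233, 244, 165, 166)
```

>>> send_rows([
  {"x": 0.037, "y": 0.12, "z": 0, "wx": 0, "wy": 0, "wz": 0, "hand": -1},
  {"x": 0.061, "y": 0.2, "z": 0, "wx": 0, "wy": 0, "wz": 0, "hand": -1},
  {"x": 0.073, "y": 0.24, "z": 0, "wx": 0, "wy": 0, "wz": 0, "hand": -1},
  {"x": 0.073, "y": 0.24, "z": 0, "wx": 0, "wy": 0, "wz": 0, "hand": -1},
  {"x": 0.073, "y": 0.24, "z": 0, "wx": 0, "wy": 0, "wz": 0, "hand": -1},
  {"x": 0.073, "y": 0.24, "z": 0, "wx": 0, "wy": 0, "wz": 0, "hand": -1},
  {"x": 0.073, "y": 0.24, "z": 0, "wx": 0, "wy": 0, "wz": 0, "hand": -1},
  {"x": 0.073, "y": 0.24, "z": 0, "wx": 0, "wy": 0, "wz": 0, "hand": -1},
  {"x": 0.073, "y": 0.24, "z": 0, "wx": 0, "wy": 0, "wz": 0, "hand": -1},
  {"x": 0.061, "y": 0.2, "z": 0, "wx": 0, "wy": 0, "wz": 0, "hand": -1},
])

```text
time: 11.38
tool_pos: [0.4737, -0.1338, 0.1426]
tool_rot: [-0.0, 0.999, -0.042, -0.001]
contact_force: [-0.2, 0.7, -1.6]
gripper_width: 0.702
grasp_force: 66.0
```

>>> send_rows([
  {"x": 0.046, "y": 0.15, "z": 0, "wx": 0, "wy": 0, "wz": 0, "hand": -1},
  {"x": 0.024, "y": 0.08, "z": 0, "wx": 0, "wy": 0, "wz": 0, "hand": -1},
  {"x": 0.009, "y": 0.03, "z": 0, "wx": 0, "wy": 0, "wz": 0, "hand": -1},
  {"x": 0, "y": 0, "z": 0.1, "wx": 0, "wy": 0, "wz": 0, "hand": -1},
  {"x": 0, "y": 0, "z": 0.15, "wx": 0, "wy": 0, "wz": 0, "hand": -1},
  {"x": 0, "y": 0, "z": 0.15, "wx": 0, "wy": 0, "wz": 0, "hand": -1},
  {"x": 0, "y": 0, "z": 0.1, "wx": 0, "wy": 0, "wz": 0, "hand": -1},
  {"x": 0, "y": 0, "z": 0, "wx": 0, "wy": 0, "wz": 0, "hand": -1},
  {"x": 0, "y": 0, "z": 0, "wx": 0, "wy": 0, "wz": 0, "hand": -1},
  {"x": 0, "y": 0, "z": 0, "wx": 0, "wy": 0, "wz": 0, "hand": -1},
])

```text
time: 12.22
tool_pos: [0.4837, -0.1711, 0.0704]
tool_rot: [0.0, 0.999, -0.041, 0.0]
contact_force: [-0.3, -0.1, -1.5]
gripper_width: 0.698
grasp_force: 66.0
```

```bash
python3 - <<'E'
from h import *
go([.4825,-.172,.0055])
im=grab_frame('wrist'); cv2.imwrite('pics/w5.png',im)
E
```

```text
t 12.22 pos [ 0.4837 -0.1711  0.0704] yaw -4.7 tilt [0. 0.] F [-0.3 -0.1 -1.5] T [ 0.01  0.06 -0.01] w 0.698 g 66.0
units [-0.007  0.007  0.433] len 0.065
```

View pics/w5.png

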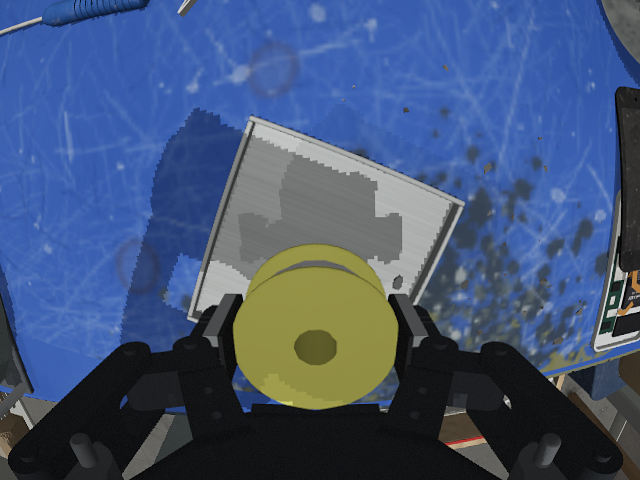

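The reel is held level above the tray, whose rim corners are at (250,118), (463,203) and (190,319). I'll check the tray's centre from those before lowering.

```bash
python3 - <<'E'
from h import *
c=calibration('wrist'); P=wray(c,[(250,118),(463,203),(190,319)],.014)
print(P.round(4).tolist(),np.linalg.norm(P[1]-P[0]),np.linalg.norm(P[2]-P[0]),(P[1]+P[2])/2)
E
```

```text
[[0.5695, -0.1444, 0.014], [0.5141, -0.2605, 0.014], [0.4537, -0.0904, 0.014]] 0.12858428747512007 0.1277603266565425 [ 0.48393335 -0.17545318  0.014     ]
```

>>> send_rows([
  {"x": 0, "y": 0.016, "z": 0.08, "wx": 0, "wy": 0, "wz": 0, "hand": -1},
  {"x": 0, "y": 0, "z": 0.09, "wx": 0, "wy": 0, "wz": 0, "hand": -1},
  {"x": 0, "y": 0, "z": 0.08, "wx": 0, "wy": 0, "wz": 0, "hand": -1},
  {"x": 0, "y": 0, "z": 0.06, "wx": 0, "wy": 0, "wz": 0, "hand": -1},
  {"x": 0, "y": 0, "z": 0.05, "wx": 0, "wy": 0, "wz": 0, "hand": -1},
  {"x": 0, "y": 0, "z": 0.03, "wx": 0, "wy": 0, "wz": 0, "hand": -1},
  {"x": 0, "y": 0, "z": 0.02, "wx": 0, "wy": 0, "wz": 0, "hand": -1},
  {"x": 0, "y": 0, "z": 0.01, "wx": 0, "wy": 0, "wz": 0, "hand": -1},
  {"x": 0, "y": 0, "z": 0, "wx": 0, "wy": 0, "wz": 0, "hand": -1},
  {"x": 0, "y": 0, "z": 0, "wx": 0, "wy": 0, "wz": 0, "hand": -1},
])

```text
time: 13.1
tool_pos: [0.4834, -0.1741, 0.007]
tool_rot: [0.0, 0.999, -0.041, 0.0]
contact_force: [0.6, -0.1, -1.8]
gripper_width: 0.699
grasp_force: 66.0
```

>>> send_rows([
  {"x": 0, "y": 0, "z": 0.005, "wx": 0, "wy": 0, "wz": 0, "hand": -1},
  {"x": 0, "y": 0, "z": 0.005, "wx": 0, "wy": 0, "wz": 0, "hand": -1},
  {"x": 0, "y": 0, "z": 0.004, "wx": 0, "wy": 0, "wz": 0, "hand": -1},
  {"x": 0, "y": 0, "z": 0, "wx": 0, "wy": 0, "wz": 0, "hand": -1},
  {"x": 0, "y": 0, "z": 0, "wx": 0, "wy": 0, "wz": 0, "hand": -1},
  {"x": 0, "y": 0, "z": 0, "wx": 0, "wy": 0, "wz": 0, "hand": -1},
  {"x": 0, "y": 0, "z": 0, "wx": 0, "wy": 0, "wz": 0, "hand": -1},
  {"x": 0, "y": 0, "z": 0, "wx": 0, "wy": 0, "wz": 0, "hand": -1},
  {"x": 0, "y": 0, "z": 0, "wx": 0, "wy": 0, "wz": 0, "hand": -1},
  {"x": 0, "y": 0, "z": 0, "wx": 0, "wy": 0, "wz": 0, "hand": -1},
])

```text
time: 13.93
tool_pos: [0.4835, -0.1742, 0.0055]
tool_rot: [0.0, 0.999, -0.041, 0.0]
contact_force: [-2.1, 0.8, 5.3]
gripper_width: 0.701
grasp_force: 66.7
```

Contact: the wrist force went from -1.8 to +5.3 N, so the reel is on the tray floor. Now I'll open the fingers gradually and rise.

>>> send_rows([
  {"x": 0, "y": 0, "z": 0, "wx": 0, "wy": 0, "wz": 0, "hand": 0.45},
  {"x": 0, "y": 0, "z": 0, "wx": 0, "wy": 0, "wz": 0, "hand": 0.55},
  {"x": 0, "y": 0, "z": 0, "wx": 0, "wy": 0, "wz": 0, "hand": 0.65},
  {"x": 0, "y": 0, "z": 0, "wx": 0, "wy": 0, "wz": 0, "hand": 0.75},
  {"x": 0, "y": 0, "z": 0, "wx": 0, "wy": 0, "wz": 0, "hand": 0.75},
  {"x": 0, "y": 0, "z": 0, "wx": 0, "wy": 0, "wz": 0, "hand": 0.75},
  {"x": 0, "y": 0, "z": -0.05, "wx": 0, "wy": 0, "wz": 0, "hand": 0.75},
  {"x": 0, "y": 0, "z": -0.1, "wx": 0, "wy": 0, "wz": 0, "hand": 0.75},
  {"x": 0, "y": 0, "z": -0.15, "wx": 0, "wy": 0, "wz": 0, "hand": 0.75},
  {"x": 0, "y": 0, "z": -0.2, "wx": 0, "wy": 0, "wz": 0, "hand": 0.75},
])

```text
time: 14.77
tool_pos: [0.4813, -0.1731, 0.0786]
tool_rot: [-0.001, 0.999, -0.041, -0.002]
contact_force: [0.4, 0.4, -0.3]
gripper_width: 0.877
grasp_force: 0.0
```

>>> send_rows([
  {"x": 0, "y": 0, "z": -0.2, "wx": 0, "wy": 0, "wz": 0, "hand": 0.75},
  {"x": 0, "y": 0, "z": -0.2, "wx": 0, "wy": 0, "wz": 0, "hand": 0.75},
  {"x": 0, "y": 0, "z": -0.2, "wx": 0, "wy": 0, "wz": 0, "hand": 0.75},
  {"x": 0, "y": 0, "z": 0, "wx": 0, "wy": 0, "wz": 0, "hand": 0.75},
  {"x": 0, "y": 0, "z": 0, "wx": 0, "wy": 0, "wz": 0, "hand": 0.75},
  {"x": 0, "y": 0, "z": 0, "wx": 0, "wy": 0, "wz": 0, "hand": 0.75},
  {"x": 0, "y": 0, "z": 0, "wx": 0, "wy": 0, "wz": 0, "hand": 0.75},
  {"x": 0, "y": 0, "z": 0, "wx": 0, "wy": 0, "wz": 0, "hand": 0.75},
  {"x": 0, "y": 0, "z": 0, "wx": 0, "wy": 0, "wz": 0, "hand": 0.75},
  {"x": 0, "y": 0, "z": 0, "wx": 0, "wy": 0, "wz": 0, "hand": 0.75},
])

```text
time: 15.6
tool_pos: [0.4825, -0.1737, 0.1684]
tool_rot: [-0.0, 0.999, -0.041, -0.001]
contact_force: [-0.2, -0.1, 0.7]
gripper_width: 0.875
grasp_force: 0.0
```

```bash
python3 - <<'E'
from h import *
say()
im=grab_frame('wrist'); cv2.imwrite('pics/w6.png',im)
E
```

```text
t 15.60 pos [ 0.4825 -0.1737  0.1684] yaw -4.7 tilt [-0.    -0.001] F [-0.2 -0.1  0.7] T [-0.04 -0.02  0.05] w 0.875 g 0.0
```

View pics/w6.png

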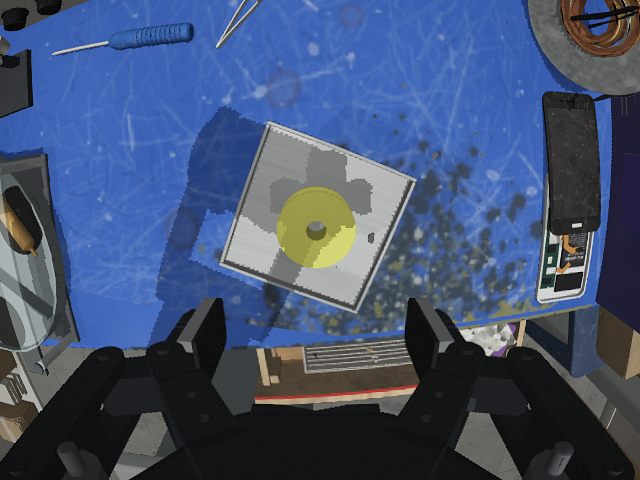

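The reel lies flat near the middle of the tray (hole at (317,230)), released, and the gripper is clear of it.

```bash
python3 -c "
from plant import job_done
print(job_done())"
```

```text
the job is handed in; nothing more can be done
None
```

I turned the carousel until the reel stood at the open front, lifted the reel out above the roof, and set it flat near the middle of the tray, then let go; the job was handed in at about 16 s, with no verdict returned.

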